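# Slide the specimen board home on the measuring stage and close its hold-down clip

### The arm

A 7-joint arm with a two-finger parallel gripper is mounted at the origin on the work surface. World frame = base frame: x ahead of the robot, y to its left, z up, the work surface at z = 0. Lengths are in m, angles in rad, forces in N, time in s.
With the tool pointing down it reaches from about 0.4 to 0.9 m from the base axis. Payload 5.5 kg.
Tool frame: the origin (TCP) lies on the centre line of the jaws, within the pads' length; the fingertips stand 17 mm ahead of it and the grasp point (between the pads) lies 2 mm behind it; z points along the fingers, y is the line along which they close (so a half turn about z gives the same grasp; the last joint's range is limited). The gripper opens to 85 mm and grips with 20 to 120 N. Pads are 22 mm wide; open, the fingers measure 114 mm over their backs; the gripper's body (76 mm by 85 mm) begins 54 mm behind the grasp point. The pads swing forward as they close: fully open they stand 13 mm farther back than shut.
Start: joints at [-0.866, 0.501, -0.427, 1.55, 0.221, 1.138, -0.21], TCP at [0.278, 0.588, 0.217] pointing down, gripper open.
Joint ranges: [-2.88, 2.88], [-0.31, 2.03], [-1.54, 1.56], [0.2, 2.42], [-1.41, 4.55], [0.19, 2.02], [-2.57, 2.57]. Speed limits (rad/s): [2.57, 2.57, 3.14, 3.14, 3.14, 3.14, 3.14].

### API

Orientations are given as a 3x3 rotation matrix whose columns are the frame's x, y, z axes.
In Python, from plant import state, read_camera, close_job gives the robot as it stands.
- The arm moves only by the tool apply_moves, never from a script. Its argument "steps" is a list of rows, each a list of 7 numbers: the turn, a rotation vector about the tool's x, y, z in rad, then the shift along the tool's x, y, z in m, then the opening, from 0 (shut) to 1 (fully open). A call has 1 to 5 rows; each row shifts and turns the commanded pose from where the row before left it, along the tool's axes as they then stand; what a row does not reach is not made up. A row lasts 1/8 s, in which the tool goes at most 62.5 mm and 10.7 degrees, less where a joint would pass 70% of its speed; a pose out of reach is approached as far as the arm can. A call is refused whole if a number of a shift passes 0.0625 or a number of a turn 0.188, either way. A call with a gripper value outside its range is refused whole. The fingers move at their own pace and stop on an object; "squeeze" is the grip in N (left out, the last holds). Time passes only in rows, so rows that do not move let the fingers close. It gives the time, the measured TCP pose, the force, the opening and the grip force at its end, in the units of the state.
- state(): the state, without advancing time (a new reading comes with each control period).
- read_camera(name): name is "side" or "top" or "wrist"; returns a dict with "frame" (420x560x3 uint8, red, green, blue), "range_z" (420x560 float32, m along the optical axis (not along the pixel's ray), 0 where there is no reading), "fov_y" (degrees; the focal length in pixels is half the picture's height over the tangent of half this angle, whatever the lens; pixels are square), "cx", "cy" (the principal point, pixels), "rvec" (rotation vector, rad) and "tvec" (3), from world to camera coordinates, as OpenCV has them; the wrist camera has in their place "hand_eye" (4x4, takes a point from camera to tool coordinates, whose origin is the TCP and whose axes are the flange's). Camera axes: x right, y down, z forward; pixel columns grow to the right and rows downward; lengths in m; the calibration is good to about 2 mm. A picture is of the moment at which its call begins: read the wrist's pose just before it.
- close_job(): hands the job in; it is judged then, once.
The state is a dict: "time_s": time; "joint_pos": joint angles; "joint_velocities": joint speeds; "tau": joint torques, N m; "position": TCP position; "eef_rot": TCP orientation; "contact_force": force on the tool from outside, world axes, zero at the start; "ft_torque": the same for the moment, N m; "gripper_width": finger opening in m; "grasp_force": force on a finger pad.
Only numpy, scipy, OpenCV 4.12 (cv2) and the standard library are available. Lean on these libraries where they do the work, as an engineer would, in place of code of your own. Each camera call takes 0.05 s, during which the arm holds its last target. There are 200 camera calls.

### The job

In the tree-ring lab, push the black specimen board along the two rails of the measuring stage, towards the crank-wheel end, with a fingertip on its edge until you feel it drop into the locating notches and lie flat on the rails. Then push the steel hold-down clip round by its upright pin until it lies straight across the board's edge. Leave the wood disc and the round grey cap riding on the board untouched and in their places, do not lift the board, and leave everything else on the table where it is.

Things in the scene. Friction and masses are not known exactly. Their poses are not given: they have to be found in the camera images.
- stage: Fixed measuring stage: light grey base plate 330 x 440 x 12 mm with two bare aluminium rails along its y axis (centres at x = -95 and +95 mm, 22 mm wide, y = -150 to +235 mm, top 55 mm above the table). Between them a lower drive profile, top 32 mm (end blocks 38 mm). The crank wheel is at the -y end. Origin: on the table, under the middle of the board's home place; z up.
- notch (a point): Middle of one locating notch, at rail-top height on the +x rail: stage x = +95, y = -80, z = 55 mm. Each rail has two such notches in its top, at y = -80 and +80 mm, 25 mm long and 8 mm deep with upright walls. At the start those at y = -80 lie open in front of the board, the others under it.
- board: Loose black board 240 (x) x 200 (y) x 12 mm, about 0.65 kg, lying across the rails, free to slide along the stage's y. Origin: centre of the plate's underside. Starts 60 to 120 mm from home on the +y side, riding on two cleats, underside 61 mm above the table. Home: origin within 3.5 mm of the stage's along y, fallen 6 mm, underside on the rails at 55 mm, top at 67 mm.
- board_edge (a point): Where to push: middle of the board's +y edge, half-way up its 12 mm thickness (board frame x = 0, y = +100, z = +6 mm). Push it towards the stage's -y, slowly (about 20 to 50 mm/s; fast, it can jump the notches). Sliding takes about 3 to 9 N; once home the push meets a solid wall. Nothing stands behind this edge between the rails.
- cleat (a point): Middle of the underside of the board's leading cleat, 6 mm below the plate (board x = 0, y = -80, z = -6 mm). Two aluminium cross cleats, 18 mm wide, 6 mm high, at board y = -80 and +80 mm, drop into the notches (3.5 mm play each way). Two guide strips under the plate, 14 mm deep, run between the rails with 1.5 mm play, so the board cannot turn.
- clip (a joint): Angle of the hold-down clip about its upright pivot, rad: 0 = parallel to the rails, pointing to the stage's +y; grows anticlockwise seen from above, towards the board; pi/2 (1.57) = straight across the board's edge, pointing to the stage's -x. Range -0.6 to 1.65, starts at -0.5 to 0.1, stays where left (light friction, about 1.5 N at the pin).
- clip_pivot (a point): Centre of the clip's pivot, on the bar's top face 75 mm above the table; stage x = +138, y = +40 mm, 18 mm outside the board's edge. The clip is a steel bar 16 mm wide, 6 mm thick, reaching 40 mm from the pivot, underside 69 mm above the table: it passes 2 mm over the board when that is home and is blocked by its edge before.
- disc: Loose flat wood disc with bark, 136 mm across and 26 mm high, standing on the board near its middle. Origin: centre of its underside. Rides along, not to be touched.
- cap_a: Loose grey round microscope cap, 43 mm across and 32 mm high, standing on the board near its -x, -y corner. Origin: centre of its underside. Rides along, not to be touched.
- clip_post (a point): Centre of the top of the upright pin on the clip, 30 mm out from the pivot; pin 12 mm in diameter, standing 25 mm above the bar (from 75 to 100 mm above the table).
- cap_b: Loose grey round cap like the other (43 mm across, 32 mm high) standing on the table beyond the stage's +x side. Bystander. Origin: centre of its underside.
- core_mount: Bystander: wooden stick 190 x 22 x 14 mm with a glued core, lying on the table at the robot's left. Origin: centre of its underside.
- sanding_block: Bystander: cork sanding block 102 x 62 x 38 mm on the table at the left. Origin: centre of its underside.
- pin_jar: Bystander: clear jar 48 mm across, 60 mm high, on the table at the back left. Origin: centre of its underside.
- brush: Bystander: brush 160 mm long lying on the table at the right. Origin: about the middle of its underside.
- small_disc: Bystander: small wood disc 64 mm across, 20 mm high, on the table at the right. Origin: centre of its underside.

How it is judged:
By the outcome, as a careful person would: the job done as asked, in the order asked, and still so for the second after the job is handed in, with the robot touching nothing.
It also fails if it takes over 48 s, if anything falls off the work surface, if the arm or the gripper's body presses on something with over 40 N, if the wrist force passes 120 N, or if a joint passes its speed limit or range.

## Working session

There is one attempt and no reset: what is moved stays moved. The work goes in short steps, Python scripts to look and compute and a tool call to move; the robot and the scene stay as the last step left them, time stands still between calls to the robot, and variables do not carry over. Pictures are saved under pics/ and viewed, at most 10 in all, crops included, and the job is handed in when it is done.

Besides the shell and the picture viewer there is one more tool, called after "Call:" by a JSON object that holds its "api" and its "payload", one argument or row to a line. apply_moves: Moves the arm, as the interface text tells. Its arguments: {"type":"object","properties":{"steps":{"type":"array"},"squeeze":{"type":"number"}},"required":["steps"]}

```bash
mkdir -p pics; ls; cat > h.py <<'E'
import numpy as np, cv2
from plant import state, read_camera, close_job
def cam(name):
    s=state(); c=read_camera(name)
    h,w=c["frame"].shape[:2]; f=h/2/np.tan(np.radians(c["fov_y"])/2)
    if "rvec" in c:
        R=cv2.Rodrigues(np.array(c["rvec"],float))[0]; t=np.array(c["tvec"],float).ravel()
        T=np.eye(4); T[:3,:3]=R.T; T[:3,3]=-R.T@t
    else:
        W=np.eye(4); W[:3,:3]=np.array(s["eef_rot"]).reshape(3,3); W[:3,3]=s["position"]; T=W@np.array(c["hand_eye"])
    v,u=np.mgrid[:h,:w]; z=c["range_z"]
    P=np.stack([(u-c["cx"])/f*z,(v-c["cy"])/f*z,z],-1)@T[:3,:3].T+T[:3,3]
    P[z==0]=np.nan
    return c["frame"],P
def save(n,im,s=1):
    cv2.imwrite(f"pics/{n}.png",cv2.resize(im,None,fx=s,fy=s,interpolation=cv2.INTER_CUBIC)[...,::-1])
E
python3 - <<'E'
from h import *
for n in("top","side"):
    f,P=cam(n); save(n,f,1.4); np.save(n+".npy",P)
    print(n,np.nanmin(P,(0,1)),np.nanmax(P,(0,1)))
s=state(); print(s["time_s"],s["position"],s["eef_rot"],s["contact_force"])
E
```

```text
pics
top [-0.09362819 -1.60484807 -0.77894773] [1.79351644 1.7481427  0.84735063]
side [-0.18722297 -0.66489081 -0.76963348] [1.79749974 2.13469543 0.6876794 ]
0.1 [0.27767553 0.58697381 0.21604047] [[-9.04004251e-01  4.27522667e-01 -8.26776595e-04]
 [ 4.27523462e-01  9.04002850e-01 -1.59268337e-03]
 [ 6.65001556e-05 -1.79325893e-03 -9.99998390e-01]] [0.13346112 0.41642987 0.0441685 ]
```

View pics/top.png

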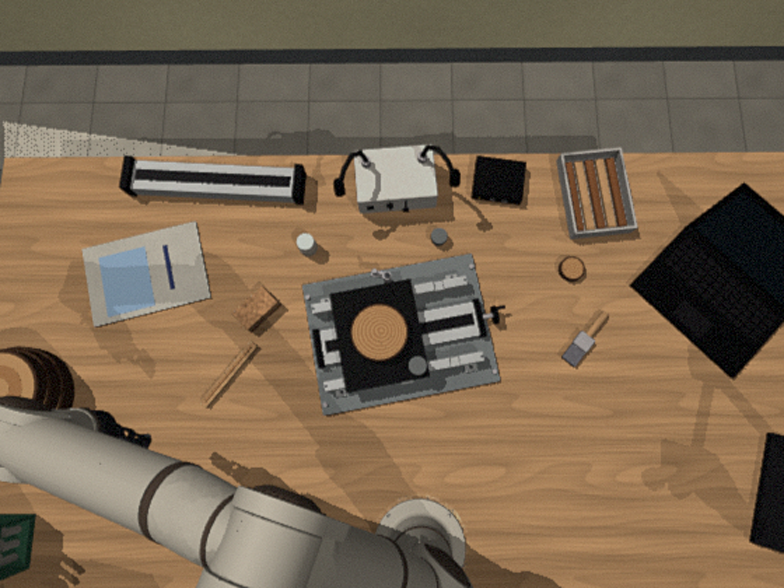

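View pics/side.png

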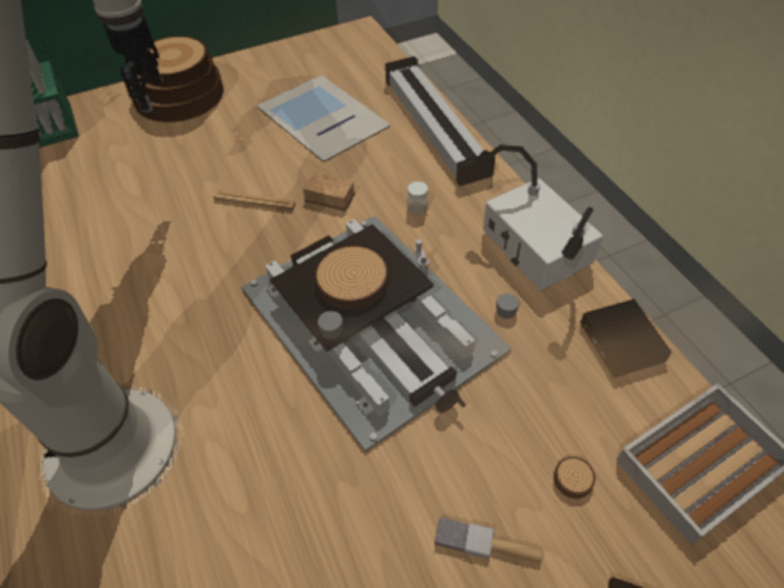

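The top view shows the stage (plate corners near (303,283), (472,254), (500,382), (326,415) at 1.4x). The crank is at right, the board is left of centre with its free edge on the left, and the clip is near (380,274). Next I measure the stage and board, and crop in on the clip.

```bash
python3 - <<'E'
from h import *
f,P=cam("top")
v,u=np.mgrid[:420,:560]
roi=(u>205)&(u<370)&(v>170)&(v<305)
fi=f.astype(int)
def rect(m,name):
    q=P[m][:,:2].astype(np.float32)
    r=cv2.minAreaRect(q); print(name,m.sum(),np.round(r[0],4),np.round(r[1],4),round(r[2],2)); print(np.round(cv2.boxPoints(r),3).tolist())
z=P[...,2]
grey=(fi.max(-1)-fi.min(-1)<30)&(fi.mean(-1)>60)
def big(m):
    n,l,st,_=cv2.connectedComponentsWithStats(m.astype(np.uint8)); k=1+np.argmax(st[1:,4]); return l==k
union=roi&(z>0.006)&(z<0.018)&grey
rect(big(cv2.morphologyEx(union.astype(np.uint8),cv2.MORPH_OPEN,np.ones((2,2)))>0),"plate")
blk=roi&(fi.max(-1)<60)&(z>0.062)&(z<0.084); 
m=big(blk); print("bz",np.nanmedian(z[m])); rect(m,"board")
d=roi&(z>0.09)&(z<0.107)&(fi[...,0]-fi[...,2]>30); m=big(d);print("dz",np.nanmedian(z[m]));rect(m,"disc")
# rails
r=roi&(z>0.050)&(z<0.060)&grey; print("rails n",r.sum(),np.nanmedian(z[r]))
save("clip",f[175:245,225:330],7)
f2,P2=cam("side"); save("clip2",f2[145:265,230:370],5)
E
```

```text
plate 2033 [0.3964 0.0193] [0.1234 0.4416] 10.94
[[0.2939999997615814, 0.2240000069141388], [0.3779999911785126, -0.20900000631809235], [0.49900001287460327, -0.1860000044107437], [0.41499999165534973, 0.24799999594688416]]
bz 0.07241007882524353
board 2775 [0.4881 0.0923] [0.24   0.1993] 10.53
[[0.35199999809265137, 0.1679999977350235], [0.3880000114440918, -0.02800000086426735], [0.6240000128746033, 0.01600000075995922], [0.5879999995231628, 0.21199999749660492]]
dz 0.09976133455321501
disc 1268 [0.4909 0.0899] [0.1322 0.1277] 0.38
[[0.42399999499320984, 0.15299999713897705], [0.42500001192092896, 0.026000000536441803], [0.5569999814033508, 0.027000000700354576], [0.5569999814033508, 0.15399999916553497]]
rails n 640 0.054983988979279586
```

View pics/clip.png

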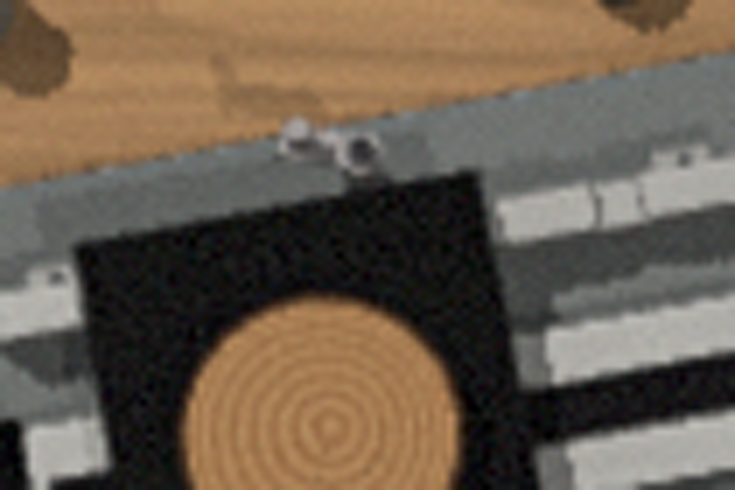

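View pics/clip2.png

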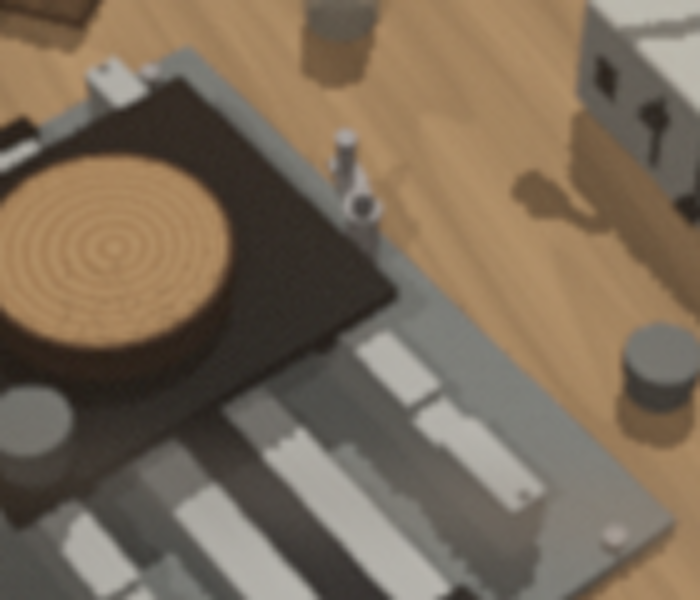

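The clip crop (7x) shows the dark pivot cap at about (360,150), the pin top at (298,138), and the +x rail notch between about (597,207) and (641,200). The side crop agrees: the pin points to +y and slightly outward.

```bash
cat >> h.py <<'E'
def ray(name,px,z):
    c=read_camera(name); h=c["frame"].shape[0]; f=h/2/np.tan(np.radians(c["fov_y"])/2)
    R=cv2.Rodrigues(np.array(c["rvec"],float))[0]; o=-R.T@np.array(c["tvec"],float).ravel()
    d=R.T@np.array([(px[0]-c["cx"])/f,(px[1]-c["cy"])/f,1]); return o+d*(z-o[2])/d[2]
E
python3 - <<'E'
from h import *
a=np.radians(10.6); ex=np.array([np.cos(a),np.sin(a)]); ey=np.array([-ex[1],ex[0]])
pt=lambda x,y:(225+x/7,175+y/7)
N=ray("top",pt(619,203),.055)[:2]; V=ray("top",pt(360,150),.077)[:2]; T=ray("top",pt(298,138),.1)[:2]
N1=ray("top",pt(597,207),.055)[:2];N2=ray("top",pt(641,200),.055)[:2]
V2=ray("side",(230+363/5,145+205/5),.077)[:2]; T2=ray("side",(230+346/5,145+137/5),.1)[:2]
print("notch",N,"len",np.linalg.norm(N1-N2))
print("pivot",V,V2,"pin",T,T2,"len",np.linalg.norm(T-V),np.linalg.norm(T2-V2))
for n,o in (("N",N-95*.001*ex+.08*ey),("V",V-.138*ex-.04*ey),("V2",V2-.138*ex-.04*ey)):
    B=np.array([.4881,.0923])-o; print(n,"origin",o,"board in stage",B@ex,B@ey)
for v,t in((V,T),(V2,T2)):
    d=t-v; print("clip ang",np.arctan2(-(d@ex),d@ey))
P=np.load("top.npy");z=P[...,2]
f,P=cam("top"); z=P[...,2]; fi=f.astype(int); v,u=np.mgrid[:420,:560]
m=(u>205)&(u<370)&(v>170)&(v<305)&(z>.052)&(z<.058)&(fi.min(-1)>60)
o=N-.095*ex+.08*ey
q=(P[m][:,:2]-o); X=q@ex;Y=q@ey
for s in(1,-1):
    k=np.abs(X-s*.095)<.02; print("rail",s,np.percentile(X[k],[2,50,98]),Y[k].min(),Y[k].max())
m=(z>.006)&(z<.018)&(u>205)&(u<370)&(v>170)&(v<305)
q=P[m][:,:2]-o; print("plate",np.percentile(q@ex,[1,99]),np.percentile(q@ey,[1,99]))
E
```

```text
notch [ 0.60904135 -0.05546598] len 0.021893890815805783
pivot [0.63131423 0.07086606] [0.63376053 0.06921185] pin [0.63178755 0.09980249] [0.63863714 0.09888953] len 0.028940307912589124 0.030075677626488398
N origin [0.50094638 0.00569347] board in stage 0.0033042241050743053 0.08749173406015982
V origin [0.5030272  0.00616335] board in stage 0.0011724769320527982 0.08741263267562217
V2 origin [0.5054735  0.00450915] board in stage -0.0009277850451875727 0.08948861410277614
clip ang -0.20136072257911544
clip ang -0.34786849717960505
rail 1 [0.08713145 0.09732619 0.10870155] -0.14781879644464974 0.2354294713087716
rail -1 [-0.10239208 -0.09135454 -0.08101751] -0.14821587567656944 0.2371641692802067
plate [-0.15615919  0.18878478] [-0.18234748  0.25574309]
```

Consistent readings: stage origin ≈ (0.504, 0.006), yaw 10.6°, board about 88 mm from home, clip at about −0.3 rad. I turn the tool so its y axis lies along the stage's y, and shut the fingers.

Call:
{"api": "apply_moves", "payload": {
  "steps": [
    [0, 0, -0.157, 0, 0, 0, 0],
    [0, 0, -0.157, 0, 0, 0, 0],
    [0, 0, -0.157, 0, 0, 0, 0],
    [0, 0, -0.157, 0, 0, 0, 0]
  ],
  "squeeze": 40
}}

```text
time_s: 1.1
position: [0.278, 0.5876, 0.2171]
eef_rot: [[-0.982, -0.19, 0.0], [-0.19, 0.982, 0.0], [-0.0, 0.0, -1.0]]
contact_force: [0.1, -0.2, -1.5]
gripper_width: 0.0119
grasp_force: 0.0
```

```bash
cat >> h.py <<'E'
A=np.radians(10.6); EX=np.array([np.cos(A),np.sin(A)]); EY=np.array([-EX[1],EX[0]]); O=np.array([.504,.006])
def st():
    s=state(); p=np.array(s["position"]); q=p[:2]-O; R=np.array(s["eef_rot"]).reshape(3,3)
    F=np.array(s["contact_force"]); 
    print("t",round(s["time_s"],2),"stage xyz mm",np.round([1e3*q@EX,1e3*q@EY,1e3*p[2]],1),"yaw y",np.round(np.degrees(np.arctan2(R[1,1],R[0,1])),2),"F",np.round([F[:2]@EX,F[:2]@EY,F[2]],1),"w",s["gripper_width"])
    return p,R
def to(x,y,z):
    p,R=st(); t=np.r_[O+x*EX+y*EY,z]; print("tool shift",np.round(R.T@(t-p),4))
E
python3 - <<'E'
from h import *
to(0,.227,.2)
f,P=cam("top"); q=P[...,:2]-O; X=q@EX;Y=q@EY;Z=P[...,2]
for x0 in(.16,.20,.24):
    m=(X>x0)&(X<x0+.04)&(Y>-.04)&(Y<.16); print(x0,np.nanmax(Z[m]))
E
```

```text
t 1.1 stage xyz mm [-115.2  613.3  217.1] yaw y 100.96 F [ 0.1 -0.3 -1.5] w 0.01191480530462505
tool shift [-0.1127 -0.387   0.017 ]
0.16 0.02102001764471151
0.2 0.008838394842330732
0.24 0.009409028665856134
```

Call:
{"api": "apply_moves", "payload": {
  "steps": [
    [0, 0, 0, -0.016, -0.055, 0, 0],
    [0, 0, 0, -0.016, -0.055, 0, 0],
    [0, 0, 0, -0.016, -0.055, 0, 0],
    [0, 0, 0, -0.016, -0.055, 0, 0],
    [0, 0, 0, -0.016, -0.055, 0, 0]
  ]
}}

```text
time_s: 1.78
position: [0.4083, 0.3305, 0.2173]
eef_rot: [[-0.983, -0.183, 0.001], [-0.183, 0.983, 0.0], [-0.001, 0.0, -1.0]]
contact_force: [1.0, -0.5, -0.3]
gripper_width: 0.0001
grasp_force: 0.0
```

Call:
{"api": "apply_moves", "payload": {
  "steps": [
    [0, 0, 0, -0.016, -0.056, 0, 0],
    [0, 0, 0, -0.016, -0.056, 0, 0],
    [0, 0, 0, 0, 0, 0.04, 0],
    [0, 0, 0, 0, 0, 0.04, 0],
    [0, 0, 0, 0, 0, 0, 0]
  ]
}}

```text
time_s: 2.4
position: [0.4573, 0.2267, 0.1347]
eef_rot: [[-0.983, -0.183, -0.006], [-0.183, 0.983, -0.002], [0.006, -0.001, -1.0]]
contact_force: [0.4, -0.2, 1.2]
gripper_width: -0.0002
grasp_force: 0.0
```

```bash
python3 - <<'E'
from h import *
to(0,.227,.064)
f,P=cam("top"); f2,_=cam("side"); save("a",np.hstack([f[150:330,190:390],f2[130:310,150:350]]),2)
E
```

```text
t 2.4 stage xyz mm [ -5.3 225.5 134.7] yaw y 100.56 F [ 0.4 -0.3  1.2] w -0.00019367625658621196
tool shift [-0.0057  0.0016  0.0706]
```

View pics/a.png

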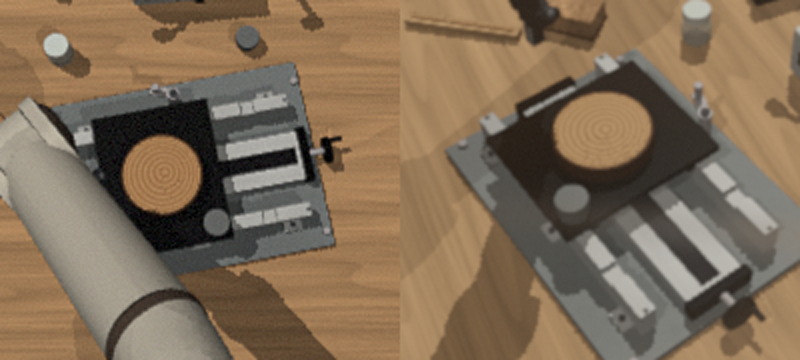

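The gripper hovers off the board's free (left) edge, and board, disc and cap are undisturbed. Now I descend and creep in.

Call:
{"api": "apply_moves", "payload": {
  "steps": [
    [0, 0, 0, -0.005, 0.002, 0.035, 0],
    [0, 0, 0, 0, 0, 0.035, 0],
    [0, 0, 0, 0, 0, 0, 0],
    [0, 0, 0, 0, -0.006, 0, 0],
    [0, 0, 0, 0, -0.006, 0, 0]
  ]
}}

```text
time_s: 3.12
position: [0.468, 0.2194, 0.069]
eef_rot: [[-0.983, -0.185, 0.003], [-0.185, 0.983, 0.001], [-0.003, 0.0, -1.0]]
contact_force: [0.2, -0.4, 0.5]
gripper_width: 0.0
grasp_force: 0.0
```

```bash
python3 -c "
from h import *
to(0,.2,.064)"
```

```text
t 3.12 stage xyz mm [  3.8 216.4  69. ] yaw y 100.66 F [ 0.1 -0.4  0.5] w 1.0273869968608647e-05
tool shift [ 0.0039 -0.0164  0.005 ]
```

Call:
{"api": "apply_moves", "payload": {
  "steps": [
    [0, 0, 0, 0.002, -0.004, 0.004, 0],
    [0, 0, 0, 0.002, -0.004, 0, 0],
    [0, 0, 0, 0, -0.004, 0, 0],
    [0, 0, 0, 0, -0.004, 0, 0],
    [0, 0, 0, 0, -0.004, 0, 0]
  ]
}}

```text
time_s: 3.75
position: [0.4662, 0.1986, 0.063]
eef_rot: [[-0.983, -0.185, 0.0], [-0.185, 0.983, 0.0], [-0.0, 0.0, -1.0]]
contact_force: [0.2, -0.7, 0.4]
gripper_width: -0.0001
grasp_force: 0.0
```

Call:
{"api": "apply_moves", "payload": {
  "steps": [
    [0, 0, 0, 0, -0.004, 0, 0],
    [0, 0, 0, 0, -0.004, 0, 0],
    [0, 0, 0, 0, -0.004, 0, 0],
    [0, 0, 0, 0, -0.004, 0, 0],
    [0, 0, 0, 0, -0.004, 0, 0]
  ]
}}

```text
time_s: 4.38
position: [0.4699, 0.1788, 0.063]
eef_rot: [[-0.983, -0.185, -0.0], [-0.185, 0.983, 0.0], [0.0, 0.0, -1.0]]
contact_force: [0.1, -0.6, -0.3]
gripper_width: 0.0001
grasp_force: 0.0
```

```bash
python3 -c "
from h import *
to(0,.1,.064)"
```

```text
t 4.38 stage xyz mm [ -1.8 176.1  63. ] yaw y 100.67 F [-0.  -0.6 -0.3] w 8.859367983616848e-05
tool shift [-0.0017 -0.0761 -0.001 ]
```

No contact force yet, though the edge should already have been reached. I'll look before pushing on.

```bash
python3 - <<'E'
from h import *
f,P=cam("top"); f2,_=cam("side"); save("b",np.hstack([f[150:330,190:390],f2[130:310,150:350]]),2)
q=P[...,:2]-O; X=q@EX;Y=q@EY;Z=P[...,2]
m=(f.max(-1)<60)&(Z>.062)&(Z<.084)&(X>.09)&(X<.125)&(Y<.3); print(np.percentile(Y[m],[1,99]),np.median(Z[m]))
E
```

```text
[-0.78958814  0.15333383] 0.07225757613302108
```

View pics/b.png

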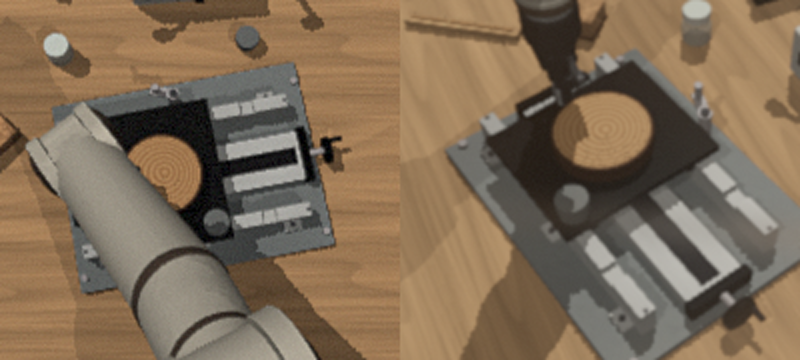

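```bash
python3 - <<'E'
from h import *
p,R=st()
f,P=cam("side"); q=P[...,:2]-O; X=q@EX*1e3;Y=q@EY*1e3;Z=P[...,2]*1e3
for v in range(130+60,130+64): pass
# crop px (560,y)-> full (150+(560-400)/2, 130+y/2)
for yy in range(60,124,6):
    v=130+yy//2; print(v,[(int(X[v,u]),int(Y[v,u]),int(Z[v,u])) if Z[v,u]==Z[v,u] else None for u in range(226,238,3)])
m=(np.abs(X)<110)&(f.max(-1)<70)&(Z>60)&(Z<80)&(Y<230)
for x0 in(-100,-80,60,90): 
    k=m&(np.abs(X-x0)<6); print(x0,np.percentile(Y[k],[1,99]),np.median(Z[k]))
f,P=cam("wrist"); save("w",f,1.2)
E
```

```text
t 4.47 stage xyz mm [ -1.7 175.7  63. ] yaw y 100.62 F [-0.3  0.1 -0.6] w 4.743006430067625e-05
160 [(-16, 154, 180), (-12, 145, 185), (-9, 135, 190), (0, 136, 185)]
163 [(-16, 157, 167), (-12, 149, 171), (-10, 135, 181), (-4, 131, 181)]
166 [(-17, 159, 155), (-8, 159, 149), (0, 159, 143), (-4, 134, 167)]
169 [(-19, 158, 145), (-9, 160, 137), (0, 163, 129), (-10, 123, 169)]
172 [(-10, 180, 110), (-10, 161, 126), (-12, 139, 146), (-14, 118, 165)]
175 [(-11, 181, 98), (-8, 169, 106), (-13, 140, 135), (4, 160, 105)]
178 [(8, 229, 31), (-10, 167, 97), (-4, 162, 98), (4, 162, 91)]
181 [(-13, 185, 71), (-11, 169, 84), (-7, 158, 91), (-4, 147, 98)]
184 [(-19, 174, 73), (-12, 169, 72), (-16, 142, 100), (-11, 136, 101)]
187 [(-23, 169, 67), (-28, 139, 98), (-22, 133, 100), (-16, 128, 101)]
190 [(-41, 132, 102), (-34, 129, 99), (-28, 125, 99), (-22, 119, 100)]
-100 [-14.1101054 180.2865039] 73.00339072198648
-80 [-13.81712355 181.89956337] 72.87881369774063
60 [-15.41071994 183.22497383] 73.44776913239559
90 [-14.2531812  177.99137804] 72.99823092411768
```

View pics/w.png

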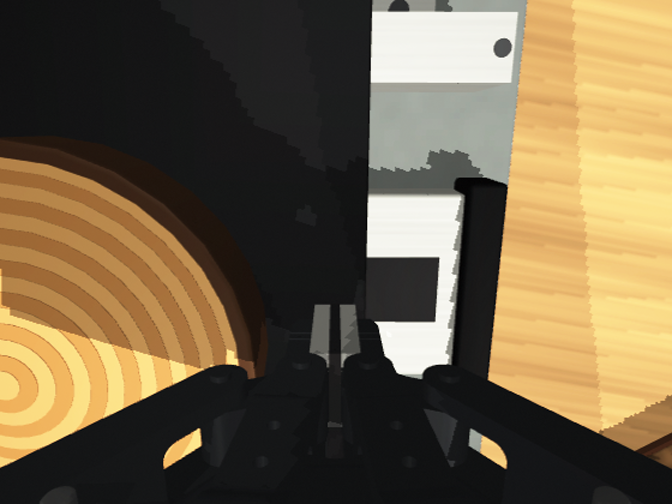

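The wrist view shows the closed fingers (column 336) apparently about 10 mm inside the board's edge (column 368), which doesn't fit the measured TCP height. I'll check against the wrist and side depth.

```bash
python3 - <<'E'
from h import *
p,R=st()
f,P=cam("wrist"); q=P[...,:2]-O; X=q@EX*1e3;Y=q@EY*1e3;Z=P[...,2]*1e3
for n,(c,r) in dict(board=(250,60),board2=(330,200),rail=(440,45),table=(600,100),drive=(430,225),blk=(400,290),tip=(320,310),tip2=(350,310),tipm=(320,340),tipm2=(350,340),disc=(100,300)).items():
    v,u=int(r/1.2),int(c/1.2); print(n,np.round([X[v,u],Y[v,u],Z[v,u]],0))
c=read_camera("wrist"); print(np.round(c["hand_eye"],3),c["fov_y"],c["cx"],c["cy"])
E
```

```text
t 4.58 stage xyz mm [ -1.7 176.3  63. ] yaw y 100.66 F [ 0.6 -0.2  0.3] w 0.0003174117843472385
board [-90. 151.  73.]
board2 [-47. 175.  72.]
rail [-97. 211.  55.]
table [-83. 299.  -0.]
drive [-31. 216.  33.]
blk [ -2. 205.  33.]
tip [-14. 171.  86.]
tip2 [-14. 181.  85.]
tipm [-14. 172. 107.]
tipm2 [-14. 180. 107.]
disc [-23. 110. 101.]
[[-0.001 -0.965 -0.264  0.068]
 [ 1.    -0.001  0.    -0.   ]
 [-0.    -0.264  0.965 -0.157]
 [ 0.     0.     0.     1.   ]] 58.30337828008841 278.7259343355644 209.46464344301899
```

```bash
python3 - <<'E'
from h import *
f,P=cam("wrist"); q=P[...,:2]-O; X=q@EX*1e3;Y=q@EY*1e3;Z=P[...,2]*1e3
for v in range(225,275,4):
    print(v,[(int(X[v,u]),int(Y[v,u]),int(Z[v,u])) for u in(252,262,268,274,279,284,290,296,302,308,314)])
save("w2",cv2.convertScaleAbs(f[200:350,210:350],alpha=2.5,beta=20),4)
E
```

```text
225 [(-23, 165, 72), (-22, 169, 72), (-23, 172, 72), (-23, 174, 73), (-23, 176, 73), (-23, 178, 72), (-23, 181, 73), (-23, 183, 74), (-22, 186, 72), (-10, 191, 32), (-10, 194, 32)]
229 [(-21, 165, 72), (-21, 169, 73), (-21, 172, 73), (-21, 174, 72), (-21, 176, 72), (-21, 178, 73), (-21, 181, 71), (-21, 183, 73), (-21, 185, 73), (-7, 191, 31), (-8, 194, 33)]
233 [(-19, 165, 72), (-19, 169, 73), (-19, 172, 72), (-19, 174, 73), (-19, 176, 72), (-19, 178, 72), (-19, 181, 73), (-19, 183, 73), (-19, 186, 72), (-5, 191, 31), (-5, 195, 31)]
237 [(-17, 165, 72), (-17, 169, 71), (-17, 172, 72), (-17, 174, 72), (-18, 176, 72), (-17, 178, 72), (-17, 181, 72), (-18, 183, 72), (-17, 186, 71), (-3, 191, 32), (-3, 195, 32)]
241 [(-16, 165, 73), (-16, 169, 73), (-16, 172, 73), (-16, 174, 73), (-16, 176, 72), (-16, 178, 72), (-15, 181, 71), (-16, 183, 72), (-16, 186, 73), (-1, 191, 32), (-1, 195, 32)]
245 [(-14, 165, 72), (-14, 169, 72), (-14, 171, 72), (-14, 174, 72), (-14, 176, 73), (-14, 178, 72), (-14, 181, 72), (-14, 183, 72), (-14, 186, 72), (0, 191, 32), (0, 195, 32)]
249 [(-12, 165, 72), (-12,
[... 512 characters left out ...]
165, 72), (-13, 170, 88), (-13, 172, 87), (-14, 174, 88), (-13, 176, 88), (-13, 178, 88), (-13, 180, 88), (-14, 182, 89), (-6, 186, 71), (9, 192, 32), (10, 195, 31)]
265 [(-5, 165, 73), (-14, 170, 93), (-14, 172, 93), (-13, 174, 91), (-13, 176, 91), (-14, 178, 92), (-14, 180, 92), (-14, 182, 92), (-5, 186, 73), (11, 192, 32), (12, 195, 32)]
269 [(-10, 166, 87), (-13, 170, 95), (-14, 172, 95), (-14, 174, 95), (-14, 176, 95), (-14, 178, 96), (-14, 180, 96), (-13, 182, 95), (-9, 185, 86), (-10, 187, 87), (14, 195, 32)]
273 [(-10, 166, 90), (-14, 170, 99), (-13, 172, 98), (-14, 174, 99), (-13, 176, 98), (-14, 178, 99), (-13, 180, 98), (-14, 182, 99), (-9, 185, 89), (-10, 187, 91), (-9, 189, 90)]
```

View pics/w2.png

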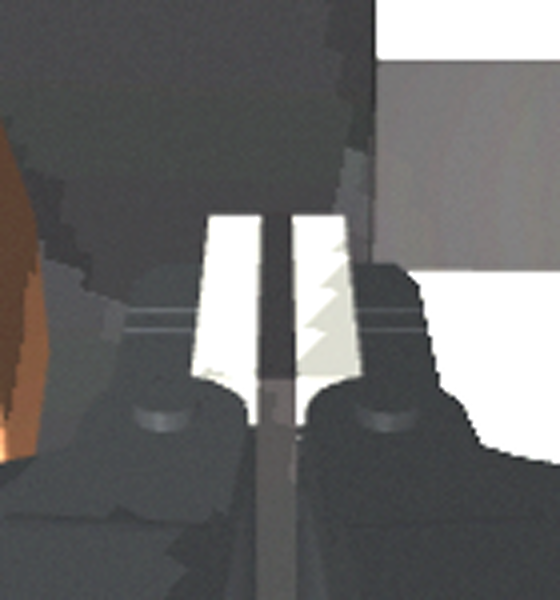

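The enlarged crop and depth agree: the real fingertips end at z ≈ 84 mm, 11 mm above the board. They sit about 21 mm above the reported TCP, not 17 mm below it, while the board, rail and table heights read correctly. So I use tip = TCP + 21 mm: back off to y ≈ 211, then lower until the reported z is about 28 mm, watching the force.

Call:
{"api": "apply_moves", "payload": {
  "steps": [
    [0, 0, 0, -0.001, 0.018, 0, 0],
    [0, 0, 0, -0.001, 0.018, 0, 0],
    [0, 0, 0, 0, 0, 0, 0],
    [0, 0, 0, 0, 0, 0.01, 0],
    [0, 0, 0, 0, 0, 0.008, 0]
  ]
}}

```text
time_s: 5.35
position: [0.4649, 0.214, 0.044]
eef_rot: [[-0.983, -0.185, -0.001], [-0.185, 0.983, -0.001], [0.001, -0.001, -1.0]]
contact_force: [0.3, -0.0, -0.0]
gripper_width: 0.0001
grasp_force: 0.0
```

```bash
python3 - <<'E'
from h import *
to(0,.211,.028)
f,P=cam("wrist"); q=P[...,:2]-O; X=q@EX*1e3;Y=q@EY*1e3;Z=P[...,2]*1e3
for v in range(245,275,4):
    print(v,[(int(X[v,u]),int(Y[v,u]),int(Z[v,u])) for u in(252,262,279,296,302,308,314)])
m=(Z>36)&(Z<45)&(Y>195)&(Y<260)&(np.abs(X)<60)&(f.max(-1)<70); print(m.sum(),np.percentile(Y[m],[5,95]) if m.any() else 0)
E
```

```text
t 5.35 stage xyz mm [-2.000e-01  2.116e+02  4.400e+01] yaw y 100.63 F [ 0.3 -0.1 -0. ] w 7.03300809238058e-05
tool shift [-0.0002 -0.0006  0.016 ]
245 [(-5, 198, 33), (-4, 203, 31), (-4, 211, 32), (-4, 219, 32), (-4, 222, 31), (-4, 225, 32), (-4, 228, 32)]
249 [(-2, 198, 32), (-2, 203, 32), (-2, 211, 32), (-2, 219, 32), (-2, 222, 32), (-2, 225, 32), (-2, 228, 31)]
253 [(0, 198, 31), (0, 203, 32), (0, 211, 32), (0, 219, 32), (0, 222, 32), (0, 225, 32), (0, 228, 31)]
257 [(1, 198, 32), (-12, 205, 66), (-12, 211, 66), (1, 219, 32), (1, 222, 31), (1, 225, 30), (1, 228, 31)]
261 [(3, 198, 32), (-12, 205, 70), (-12, 211, 70), (-12, 217, 70), (3, 222, 32), (3, 225, 31), (3, 228, 31)]
265 [(5, 198, 31), (-12, 205, 72), (-12, 211, 73), (-12, 217, 73), (5, 222, 32), (5, 225, 32), (5, 228, 32)]
269 [(-7, 201, 66), (-12, 205, 77), (-12, 211, 76), (-12, 217, 77), (-8, 220, 68), (-8, 222, 68), (8, 228, 31)]
273 [(-9, 201, 72), (-12, 205, 80), (-11, 211, 78), (-12, 217, 80), (-8, 220, 72), (-8, 222, 72), (-9, 224, 72)]
5175 [230.92791351 244.76748087]
```

The tip reads about 65 mm with TCP at 44, so the offset is confirmed. I lower the rest and push at about 35 mm/s.

Call:
{"api": "apply_moves", "payload": {
  "steps": [
    [0, 0, 0, 0, 0, 0.008, 0],
    [0, 0, 0, 0, 0, 0.008, 0],
    [0, 0, 0, 0, -0.004, 0, 0],
    [0, 0, 0, 0, -0.004, 0, 0],
    [0, 0, 0, 0, -0.004, 0, 0]
  ]
}}

```text
time_s: 6.02
position: [0.4677, 0.203, 0.0292]
eef_rot: [[-0.983, -0.185, 0.001], [-0.185, 0.983, 0.001], [-0.001, 0.001, -1.0]]
contact_force: [-1.5, 3.3, -1.3]
gripper_width: -0.0002
grasp_force: 1.8
```

Call:
{"api": "apply_moves", "payload": {
  "steps": [
    [0, 0, 0, 0, -0.004, 0, 0],
    [0, 0, 0, 0, -0.004, 0, 0],
    [0, 0, 0, 0, -0.004, 0, 0],
    [0, 0, 0, 0, -0.004, 0, 0],
    [0, 0, 0, 0, -0.004, 0, 0]
  ]
}}

```text
time_s: 6.65
position: [0.471, 0.1851, 0.0293]
eef_rot: [[-0.982, -0.187, 0.001], [-0.187, 0.982, 0.002], [-0.001, 0.002, -1.0]]
contact_force: [-1.3, 5.6, -1.2]
gripper_width: 0.0
grasp_force: 2.6
```

```bash
python3 - <<'E'
from h import *
to(0,.113,.028)
f,P=cam("wrist"); q=P[...,:2]-O; X=q@EX*1e3;Y=q@EY*1e3;Z=P[...,2]*1e3
m=(Z>69)&(Z<77)&(f.max(-1)<70)&(X<-40)&(X>-100); print("edge",np.percentile(Y[m],[99,99.9]),np.median(Z[m]))
E
```

```text
t 6.65 stage xyz mm [  0.5 182.2  29.3] yaw y 100.75 F [-0.3  5.7 -1.2] w 2.7308503764399624e-05
tool shift [ 0.0007 -0.0692  0.0011]
edge [167.92395142 168.25803182] 72.87068834821179
```

Pushing works: 5.7 N, with the edge 14 mm ahead of the TCP. Home will be at TCP y ≈ 114.

Call:
{"api": "apply_moves", "payload": {
  "steps": [
    [0, 0, 0, 0, -0.0045, 0, 0],
    [0, 0, 0, 0, -0.0045, 0, 0],
    [0, 0, 0, 0, -0.0045, 0, 0],
    [0, 0, 0, 0, -0.0045, 0, 0],
    [0, 0, 0, 0, -0.0045, 0, 0]
  ]
}}

```text
time_s: 7.32
position: [0.4752, 0.1629, 0.0293]
eef_rot: [[-0.982, -0.186, 0.001], [-0.186, 0.982, 0.002], [-0.001, 0.002, -1.0]]
contact_force: [-0.7, 5.1, -1.3]
gripper_width: 0.0
grasp_force: 2.8
```

Call:
{"api": "apply_moves", "payload": {
  "steps": [
    [0, 0, 0, 0, -0.0045, 0, 0],
    [0, 0, 0, 0, -0.0045, 0, 0],
    [0, 0, 0, 0, -0.0045, 0, 0],
    [0, 0, 0, 0, -0.0045, 0, 0],
    [0, 0, 0, 0, -0.0045, 0, 0]
  ]
}}

```text
time_s: 7.95
position: [0.4793, 0.1408, 0.0293]
eef_rot: [[-0.982, -0.187, 0.001], [-0.187, 0.982, 0.002], [-0.001, 0.002, -1.0]]
contact_force: [-0.9, 5.6, -1.8]
gripper_width: -0.0001
grasp_force: 2.8
```

```bash
cat > e.py <<'E'
from h import *
to(0,.114,.028)
f,P=cam("wrist"); q=P[...,:2]-O; X=q@EX*1e3;Y=q@EY*1e3;Z=P[...,2]*1e3
m=(Z>62)&(Z<77)&(f.max(-1)<70)&(X<-40)&(X>-100); print("edge",np.percentile(Y[m],[99,99.9]),np.median(Z[m]))
E
python3 e.py
```

```text
t 7.95 stage xyz mm [  0.5 137.   29.3] yaw y 100.75 F [ 0.1  5.6 -1.8] w -5.0063856843422046e-05
tool shift [ 0.0006 -0.023   0.0012]
edge [123.03359296 123.17863302] 72.86058167546943
```

Call:
{"api": "apply_moves", "payload": {
  "steps": [
    [0, 0, 0, 0, -0.004, 0, 0],
    [0, 0, 0, 0, -0.004, 0, 0],
    [0, 0, 0, 0, -0.004, 0, 0],
    [0, 0, 0, 0, -0.003, 0, 0],
    [0, 0, 0, 0, -0.003, 0, 0]
  ]
}}

```text
time_s: 8.62
position: [0.4825, 0.1229, 0.0292]
eef_rot: [[-0.982, -0.186, 0.0], [-0.186, 0.982, 0.002], [-0.0, 0.002, -1.0]]
contact_force: [-2.0, 5.1, -2.4]
gripper_width: -0.0002
grasp_force: 2.0
```

Call:
{"api": "apply_moves", "payload": {
  "steps": [
    [0, 0, 0, 0, -0.003, 0, 0],
    [0, 0, 0, 0, -0.003, 0, 0]
  ]
}}

```text
time_s: 8.88
position: [0.4837, 0.1166, 0.0291]
eef_rot: [[-0.983, -0.186, 0.0], [-0.186, 0.983, 0.001], [-0.0, 0.001, -1.0]]
contact_force: [-0.2, 6.1, 0.0]
gripper_width: -0.0002
grasp_force: 2.9
```

```bash
python3 e.py
```

```text
t 8.88 stage xyz mm [  0.4 112.5  29.1] yaw y 100.72 F [0.9 6.1 0. ] w -0.00017071360487368824
tool shift [0.0004 0.0015 0.0011]
edge [98.34801672 98.63571745] 66.87237506466134
```

The board has dropped: top is now 66.9 mm. A small extra push checks for the wall, then I back off and rise.

Call:
{"api": "apply_moves", "payload": {
  "steps": [
    [0, 0, 0, 0, -0.0015, 0, 0],
    [0, 0, 0, 0, -0.0015, 0, 0]
  ]
}}

```text
time_s: 9.18
position: [0.4841, 0.1156, 0.0292]
eef_rot: [[-0.982, -0.187, 0.0], [-0.187, 0.982, 0.003], [-0.001, 0.003, -1.0]]
contact_force: [-1.7, 11.3, -2.9]
gripper_width: 0.0001
grasp_force: 5.7
```

```bash
python3 e.py
```

```text
t 9.18 stage xyz mm [  0.6 111.4  29.2] yaw y 100.78 F [ 0.4 11.5 -2.9] w 7.506360318647956e-05
tool shift [0.0006 0.0026 0.0012]
edge [97.43072357 97.7526849 ] 66.88673292891451
```

Solid wall at 11.5 N: the board is home. Now back off and up.

Call:
{"api": "apply_moves", "payload": {
  "steps": [
    [0, 0, 0, 0, 0.01, 0, 0],
    [0, 0, 0, 0, 0.015, 0, 0],
    [0, 0, 0, 0, 0, -0.035, 0],
    [0, 0, 0, 0, 0, -0.05, 0],
    [0, 0, 0, 0, 0, 0, 0]
  ]
}}

```text
time_s: 9.85
position: [0.4828, 0.1384, 0.1176]
eef_rot: [[-0.983, -0.185, 0.007], [-0.185, 0.983, 0.001], [-0.008, -0.0, -1.0]]
contact_force: [0.1, 0.4, 0.2]
gripper_width: -0.0002
grasp_force: 0.0
```

```bash
python3 - <<'E'
from h import *
to(.185,.067,.11)
f,P=cam("wrist"); q=P[...,:2]-O; X=q@EX*1e3;Y=q@EY*1e3;Z=P[...,2]*1e3
m=(Z>55)&(Z<80)&(f.max(-1)<70)&(X<-40)&(X>-115)&(Y>-110)&(Y<105)
A_=np.c_[X[m],Y[m],np.ones(m.sum())]; print("board plane",np.linalg.lstsq(A_,Z[m],rcond=None)[0],np.percentile(Y[m],99.5))
f,P=cam("top"); q=P[...,:2]-O; X=q@EX*1e3;Y=q@EY*1e3;Z=P[...,2]*1e3
m=(f.max(-1)<60)&(Z>55)&(Z<80)&(np.abs(X)<115)&(np.abs(Y)<105); A_=np.c_[X[m],Y[m],np.ones(m.sum())]; print("top plane",np.linalg.lstsq(A_,Z[m],rcond=None)[0],np.percentile(Y[m],[.5,99.5]))
m=(Z>70)&(Z<108)&(X>122)&(X<170)&(Y>20)&(Y<90); print("clip",m.sum(), [np.round(r) .tolist() for r in np.c_[X[m],Y[m],Z[m]]])
E
```

```text
t 9.85 stage xyz mm [  3.5 134.1 117.6] yaw y 100.67 F [0.2 0.3 0.2] w -0.0001892433127206813
tool shift [-0.1813 -0.0673  0.009 ]
board plane [ 1.35251841e-02 -9.90734665e-03  6.85508819e+01] 97.74135671946831
top plane [-1.55012907e-03  2.44358595e-03  6.65582399e+01] [-100.84640442   82.4563664 ]
clip 72 [[153.0, 72.0, 99.0], [153.0, 69.0, 99.0], [152.0, 66.0, 99.0], [156.0, 76.0, 77.0], [150.0, 73.0, 99.0], [148.0, 69.0, 103.0], [147.0, 66.0, 104.0], [154.0, 63.0, 76.0], [153.0, 77.0, 76.0], [147.0, 73.0, 95.0], [146.0, 70.0, 98.0], [145.0, 67.0, 98.0], [150.0, 64.0, 78.0], [149.0, 57.0, 77.0], [149.0, 53.0, 73.0], [148.0, 50.0, 74.0], [147.0, 47.0, 79.0], [146.0, 44.0, 78.0], [145.0, 40.0, 78.0], [148.0, 77.0, 80.0], [144.0, 74.0, 95.0], [143.0, 71.0, 98.0], [144.0, 67.0, 90.0], [148.0, 64.0, 72.0], [147.0, 61.0, 74.0], [146.0, 57.0, 76.0], [145.0, 54.0, 74.0], [144.0, 47.0, 76.0], [143.0, 44.0, 77.0], [143.0, 41.0, 75.0], [141.0, 38.0, 78.0], [142.0, 34.0, 74.0], [147.0, 78.0, 74.0], [145.0, 75.0, 78.0], [143.0, 71.0, 82.0], [143.0, 68.0, 79.0], [144.0, 65.0, 73.0], [143.0, 61.0, 76.0], [142.0, 58.0, 78.0], [142.0, 55.0, 75.0], [141.0, 51.0, 78.0], [141.0, 48.0, 75.0], [139.0, 45.0, 81.0], [138.0, 42.0, 78.0], [138.0, 38.0, 78.0], [138.0, 35.0, 76.0], [143.0, 79.0, 74.0], [143.0, 75.0, 71.0], [142.0, 72.0, 75.0], [141.0, 69.0, 74.0], [141.0, 65.0, 73.0], [139.0, 62.0, 76.0], [139.0, 59.0, 77.0], [139.0, 55.0, 73.0], [138.0, 52.0, 73.0], [136.0, 49.0, 82.0], [136.0, 45.0, 79.0], [135.0, 42.0, 79.0], [134.0, 39.0, 78.0], [135.0, 35.0, 74.0], [137.0, 63.0, 71.0], [137.0, 59.0, 71.0], [135.0, 56.0, 74.0], [135.0, 53.0, 74.0], [133.0, 49.0, 79.0], [134.0, 46.0, 72.0], [132.0, 43.0, 77.0], [132.0, 39.0, 76.0], [131.0, 36.0, 74.0], [131.0, 47.0, 71.0], [129.0, 43.0, 75.0], [129.0, 40.0, 74.0]]
```

The board lies flat and level on the rails (slopes under 0.3%, edges at ±100 mm). The clip pin is at about (148,69) in the stage frame. I move outside the pin, over its top, then down.

Call:
{"api": "apply_moves", "payload": {
  "steps": [
    [0, 0, 0, -0.06, -0.021, 0, 0],
    [0, 0, 0, -0.06, -0.021, 0, 0],
    [0, 0, 0, -0.062, -0.022, 0, 0],
    [0, 0, 0, 0, 0, 0, 0],
    [0, 0, 0, 0, 0, 0.015, 0]
  ]
}}

```text
time_s: 10.58
position: [0.6643, 0.1093, 0.0974]
eef_rot: [[-0.983, -0.185, -0.001], [-0.185, 0.983, 0.0], [0.001, 0.0, -1.0]]
contact_force: [-0.4, -0.6, -1.1]
gripper_width: 0.0003
grasp_force: 0.0
```

```bash
python3 -c "
from h import *
to(.185,.07,.061)"
```

```text
t 10.57 stage xyz mm [176.6  72.   97.4] yaw y 100.68 F [-0.5 -0.5 -1.1] w 0.0002810483929101573
tool shift [-0.0085 -0.0021  0.0364]
```

Call:
{"api": "apply_moves", "payload": {
  "steps": [
    [0, 0, 0, -0.009, -0.001, 0, 0],
    [0, 0, 0, 0, 0, 0.018, 0],
    [0, 0, 0, 0, 0, 0.016, 0],
    [0, 0, 0, 0.004, 0, 0, 0],
    [0, 0, 0, 0.005, 0, 0, 0]
  ]
}}

```text
time_s: 11.2
position: [0.6649, 0.1079, 0.065]
eef_rot: [[-0.983, -0.185, -0.0], [-0.185, 0.983, 0.0], [0.0, 0.0, -1.0]]
contact_force: [1.3, -0.9, -0.7]
gripper_width: 0.0004
grasp_force: 0.0
```

```bash
python3 - <<'E'
from h import *
to(.156,.072,.061)
f,P=cam("wrist"); q=P[...,:2]-O; X=q@EX*1e3;Y=q@EY*1e3;Z=P[...,2]*1e3
m=(Z>85)&(Z<102)&(X>100)&(X<158)&(Y>50)&(Y<90)&(f.min(-1)>60); print("pin",m.sum(),np.nanmedian(X[m]),np.nanmedian(Y[m]),np.nanmax(Z[m]) if m.any() else 0)
E
```

```text
t 11.2 stage xyz mm [176.9  70.6  65. ] yaw y 100.67 F [ 1.1 -1.2 -0.7] w 0.00035408701034049723
tool shift [0.0208 0.0015 0.004 ]
pin 1177 145.25594748103904 68.77312701913583 101.34316861474048
```

Call:
{"api": "apply_moves", "payload": {
  "steps": [
    [0, 0, 0, 0.005, 0, 0.002, 0],
    [0, 0, 0, 0.005, 0, 0, 0],
    [0, 0, 0, 0.005, 0, 0, 0],
    [0, 0, 0, 0.005, 0, 0, 0],
    [0, 0, 0, 0.005, 0, 0, 0]
  ]
}}

```text
time_s: 11.88
position: [0.6408, 0.1037, 0.0633]
eef_rot: [[-0.983, -0.186, 0.001], [-0.186, 0.983, 0.001], [-0.001, 0.0, -1.0]]
contact_force: [0.9, 2.3, 0.4]
gripper_width: 0.0001
grasp_force: 1.0
```

Call:
{"api": "apply_moves", "payload": {
  "steps": [
    [0, 0, 0, 0.005, -0.001, 0, 0],
    [0, 0, 0, 0.005, -0.002, 0, 0],
    [0, 0, 0, 0.004, -0.002, 0, 0],
    [0, 0, 0, 0.004, -0.003, 0, 0]
  ]
}}

```text
time_s: 12.38
position: [0.6242, 0.0917, 0.063]
eef_rot: [[-0.983, -0.185, -0.0], [-0.185, 0.983, -0.0], [0.0, -0.0, -1.0]]
contact_force: [1.8, 1.2, 0.2]
gripper_width: -0.0001
grasp_force: 0.9
```

```bash
cat > c.py <<'E'
from h import *
to(.108,.0595,.063)
f,P=cam("wrist"); q=P[...,:2]-O; X=q@EX*1e3;Y=q@EY*1e3;Z=P[...,2]*1e3
m=(Z>97)&(Z<103)&(X>95)&(X<158)&(Y>25)&(Y<80)&(f.min(-1)>50); print("pin",m.sum(),np.nanmedian(X[m]),np.nanmedian(Y[m]))
f,P=cam("top"); q=P[...,:2]-O; X=q@EX*1e3;Y=q@EY*1e3;Z=P[...,2]*1e3
m=(Z>90)&(Z<108)&(X>95)&(X<158)&(Y>25)&(Y<80)&(f.min(-1)>50); print("pin top",m.sum(),np.nanmedian(X[m]),np.nanmedian(Y[m]))
E
python3 c.py
```

```text
t 12.38 stage xyz mm [134.   62.1  63. ] yaw y 100.67 F [2.  0.9 0.2] w -6.0791519595474334e-05
tool shift [ 0.026  -0.0026 -0.    ]
pin 1122 116.0063790858843 62.05895353198585
pin top 0 nan nan
  return np.nanmean(a, axis, out=out, keepdims=keepdims)
```

The pin has swung to (116,62), about 0.8 rad. Now I go round to its +y side and push −y for the rest.

Call:
{"api": "apply_moves", "payload": {
  "steps": [
    [0, 0, 0, -0.01, 0.004, 0, 0],
    [0, 0, 0, 0, 0.026, 0, 0],
    [0, 0, 0, 0.017, 0, 0, 0],
    [0, 0, 0, 0.017, 0, 0, 0],
    [0, 0, 0, 0, -0.002, 0, 0]
  ]
}}

```text
time_s: 13.1
position: [0.5949, 0.1153, 0.0627]
eef_rot: [[-0.983, -0.186, -0.002], [-0.186, 0.983, -0.0], [0.002, -0.0, -1.0]]
contact_force: [0.0, 0.4, 0.2]
gripper_width: 0.0002
grasp_force: 0.0
```

```bash
python3 c.py 2>/dev/null
```

```text
t 13.1 stage xyz mm [109.5  90.7  62.7] yaw y 100.72 F [0.1 0.4 0.2] w 0.00016745736119038894
tool shift [ 0.0016 -0.0312 -0.0003]
pin 140 110.63630931040112 64.8218780094925
pin top 0 nan nan
```

Call:
{"api": "apply_moves", "payload": {
  "steps": [
    [0, 0, 0, 0, -0.006, 0, 0],
    [0, 0, 0, 0, -0.006, 0, 0],
    [0, 0, 0, 0, -0.005, 0, 0],
    [0, 0, 0, 0, -0.005, 0, 0],
    [0, 0, 0, 0, -0.005, 0, 0]
  ]
}}

```text
time_s: 13.82
position: [0.5998, 0.0893, 0.0625]
eef_rot: [[-0.983, -0.186, -0.002], [-0.186, 0.983, 0.001], [0.002, 0.001, -1.0]]
contact_force: [-2.4, 1.6, -0.1]
gripper_width: -0.0002
grasp_force: 1.3
```

Call:
{"api": "apply_moves", "payload": {
  "steps": [
    [0, 0, 0, 0, -0.004, 0, 0],
    [0, 0, 0, 0, 0, 0, 0]
  ]
}}

```text
time_s: 14.08
position: [0.6019, 0.0836, 0.0629]
eef_rot: [[-0.983, -0.184, 0.0], [-0.184, 0.983, -0.0], [-0.0, -0.001, -1.0]]
contact_force: [-0.6, 0.5, -0.0]
gripper_width: 0.0004
grasp_force: 0.1
```

```bash
python3 c.py 2>/dev/null; python3 - <<'E'
from h import *
f,P=cam("side"); q=P[...,:2]-O; X=q@EX*1e3;Y=q@EY*1e3;Z=P[...,2]*1e3
m=(Z>70)&(Z<79)&(X>95)&(X<160)&(Y>15)&(Y<85)&(f.min(-1)>60); print("bar",m.sum(),[np.median(Y[m&(X>a)&(X<a+10)]) for a in(95,105,115,125,135)])
m=(Z>84)&(Z<105)&(X>90)&(X<160)&(Y>15)&(Y<75)&(f.min(-1)>60); print("pin",m.sum(),np.median(X[m]),np.median(Y[m]))
E
```

```text
t 14.07 stage xyz mm [110.5  58.2  62.9] yaw y 100.6 F [-0.5  0.6 -0. ] w 0.0003736658741164407
tool shift [ 0.0025  0.0013 -0.0001]
pin 1002 104.02650358292641 39.29076083168897
pin top 0 nan nan
bar 70 [np.float64(35.50408991655088), np.float64(32.48065872184777), np.float64(32.69025017770517), np.float64(38.00395065675935), np.float64(33.67382447889203)]
pin 47 105.00079920849238 39.560775351040604
```

The pin is at y ≈ 39.5, level with the pivot at 40, so the clip stands across. Back off, rise clear, and check.

Call:
{"api": "apply_moves", "payload": {
  "steps": [
    [0, 0, 0, 0, 0.01, 0, 0],
    [0, 0, 0, 0, 0.025, 0, 0],
    [0, 0, 0, 0, 0.02, -0.04, 0],
    [0, 0, 0, 0, 0.05, -0.05, 0],
    [0, 0, 0, 0, 0.06, -0.04, 0]
  ]
}}

```text
time_s: 14.85
position: [0.574, 0.2343, 0.184]
eef_rot: [[-0.983, -0.184, 0.002], [-0.184, 0.983, 0.0], [-0.002, -0.0, -1.0]]
contact_force: [1.1, 0.6, -0.3]
gripper_width: 0.0002
grasp_force: 0.0
```

Call:
{"api": "apply_moves", "payload": {
  "steps": [
    [0, 0, 0, 0, 0.06, 0, 0],
    [0, 0, 0, 0, 0.06, 0, 0],
    [0, 0, 0, 0, 0.06, 0, 0],
    [0, 0, 0, 0, 0, 0, 0]
  ]
}}

```text
time_s: 15.35
position: [0.535, 0.4189, 0.1823]
eef_rot: [[-0.981, -0.196, -0.002], [-0.196, 0.981, 0.005], [0.001, 0.006, -1.0]]
contact_force: [0.6, -0.9, -0.1]
gripper_width: 0.0004
grasp_force: 0.0
```

```bash
python3 - <<'E'
from h import *
st()
f,P=cam("top"); f2,_=cam("side"); save("fin",np.hstack([f[165:305,200:340],f2[130:270,210:350]]),2.8)
q=P[...,:2]-O; X=q@EX*1e3;Y=q@EY*1e3;Z=P[...,2]*1e3
m=(f.max(-1)<60)&(Z>55)&(Z<80)&(np.abs(X)<118)&(np.abs(Y)<115); A_=np.c_[X[m],Y[m],np.ones(m.sum())]; print("plane",np.round(np.linalg.lstsq(A_,Z[m],rcond=None)[0],4),np.percentile(Y[m],[.5,99.5]))
m=(Z>70)&(Z<106)&(X>90)&(X<160)&(Y>10)&(Y<75)&(f.min(-1)>40);r=cv2.minAreaRect(np.c_[X[m],Y[m]].astype(np.float32)); print("clip",m.sum(),r, "slope",np.polyfit(X[m],Y[m],1))
E
```

```text
t 15.35 stage xyz mm [106.4 400.1 182.3] yaw y 101.3 F [ 0.5 -1.  -0.1] w 0.0003593021506006745
plane [1.00000e-04 1.20000e-03 6.64774e+01] [-100.54058852   97.07109907]
clip 66 ((122.44974517822266, 40.753623962402344), (49.031166076660156, 15.657309532165527), 3.889742612838745) slope [ 0.05787685 33.63699301]
```

View pics/fin.png

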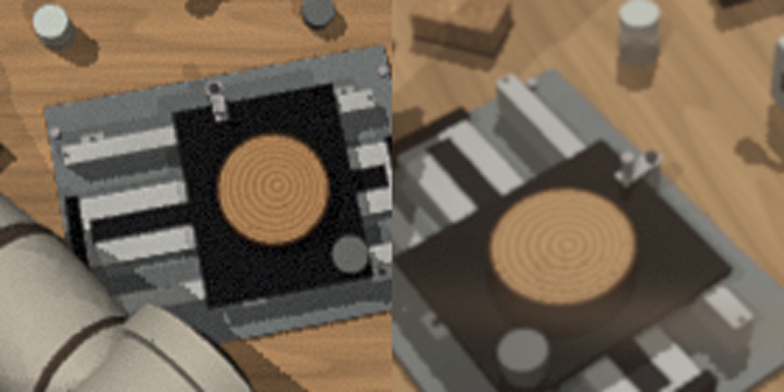

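The final view shows the board home and flat. The clip lies straight across its edge, at (217,100) in the top half, and the disc and cap are in place. Handing in.

```bash
python3 -c "
from h import *
print(close_job())"
```

```text
the job is handed in; nothing more can be done
None
```

The board is home in its notches and lies flat (top about 67 mm), the clip lies straight across its edge to within about 0.06 rad, the disc and cap still stand on the board, and the job is handed in at about 15 s.

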